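# Close a row of parts tins up against the sprung stop of a loading rack

## Task

Take the wooden pusher by its post and, with it alone (fingers off the tins), push the row of four square tins as one straight block into the rack until the front tin meets the sprung stop, and hold it pressed there for a good second with a gentle push of about 7 newtons at the stop, never anywhere near 20. Then draw the pusher back and leave it standing on the bench clear of the tins, with the row still closed up and touching the stop; leave everything else on the bench alone.

Things in the scene. Friction and masses are not known exactly. Their poses are not given: they have to be found in the camera images.
- rack: Fixed aluminium rack without a floor: the tins slide on the bench (z = 0). Origin: on the bench in the middle of the lane's open mouth; +x runs along the lane into the rack, y across, z up. Two rails 22 high; lane 42 wide from x = 32 inwards, flaring at x = 0 to 32 to about 65 at the mouth.
- stop_near (a point): Point fixed on the rack, lane middle, x = 150, 13 up: nearest place of the stop's pad face. The stop (black rubber pad 38 wide, 24 high, before a steel block with brass thumbscrew) is clamped elsewhere each time: pad face 0 to 30 beyond this point along rack +x, not measured, to be felt. The pad gives from 1 N, then 0.55 mm per N, and goes solid after 8 mm.
- tin1: Square aluminium parts tin 38 x 38 x 28 high, smooth, about 120 g (varies), number 1 of the row of four counted from the rack's mouth (the front one). Origin: centre of its underside; z up, x roughly along the lane. At first the row stands before the mouth, roughly in line with the lane, a few mm off and askew, with gaps of 3 to 10 between tins.
- tin2: Square aluminium parts tin 38 x 38 x 28 high, smooth, about 120 g (varies), number 2 of the row of four counted from the rack's mouth. Origin: centre of its underside; z up, x roughly along the lane. At first the row stands before the mouth, roughly in line with the lane, a few mm off and askew, with gaps of 3 to 10 between tins.
- tin3: Square aluminium parts tin 38 x 38 x 28 high, smooth, about 120 g (varies), number 3 of the row of four counted from the rack's mouth. Origin: centre of its underside; z up, x roughly along the lane. At first the row stands before the mouth, roughly in line with the lane, a few mm off and askew, with gaps of 3 to 10 between tins.
- tin4: Square aluminium parts tin 38 x 38 x 28 high, smooth, about 120 g (varies), number 4 of the row of four counted from the rack's mouth (the rear one, which the pusher meets). Origin: centre of its underside; z up, x roughly along the lane. At first the row stands before the mouth, roughly in line with the lane, a few mm off and askew, with gaps of 3 to 10 between tins.
- pusher: Wooden pusher, about 140 g: a foot 56 long (x) x 36 wide (y) x 24 high with a square upright post 24 x 24 on its middle, post top 86 above the bench. Origin: centre of the foot's underside; the end faces at x = +28 and -28 are the flat pushing faces. Stands on the bench beside the rack.
- jar: Bystander, to be left alone: amber glass jar with white cap, 40 dia x 55. Origin: centre of its underside.
- round_tin: Bystander, to be left alone: round brass tin, 44 dia x 20. Origin: centre of its underside.
- holder_ring: Bystander, to be left alone: steel ring, 38 dia x 12. Origin: centre of its underside.
- tweezers: Bystander, to be left alone: steel tweezers lying flat, 130 long. Origin: on its underside, near mid-length.
- driver: Bystander, to be left alone: screwdriver lying flat, 120 long. Origin: on its underside, near mid-length.
- loupe: Bystander, to be left alone: black eye loupe, 34 dia x 26. Origin: centre of its underside.
- wood_stand: Bystander, to be left alone: dark wooden block with a brass disc on top, 50 x 50 x 30. Origin: centre of its underside.
There are look-alikes about, which are no part of the job. There is more than one size of the pusher; the one meant has the size given above.

How it is judged:
By the outcome, as a careful person would: the job done as asked, in the order asked, and still so for the second after the job is handed in, with the robot touching nothing.
It also fails if it takes over 72 s, if anything falls off the work surface, if the arm or the gripper's body presses on something with over 40 N, if the wrist force passes 120 N, or if a joint passes its speed limit or range.

## Robot

A 6-joint arm with a two-finger parallel gripper is mounted at the origin on the work surface. World frame = base frame: x ahead of the robot, y to its left, z up, the work surface at z = 0. Lengths are in mm, angles in rad, forces in N, time in s.
With the tool pointing down it reaches from about 300 to 775 mm from the base axis. Payload 14.6 kg.
Tool frame: the origin (TCP) lies midway between the tips of the shut fingers; the grasp point (between the pads) lies 19 mm behind it; z points along the fingers, y is the direction in which the jaws open and shut (so a half turn about z gives the same grasp; the last joint's range is limited). The gripper opens to 94 mm and grips with 3 to 60 N. Pads are 16 mm wide; open, the fingers measure 119 mm over their backs; the gripper's body (75 mm by 177 mm) begins 78 mm behind the grasp point.
Start: joints at [1.166, 0.3, 1.521, -0, 1.321, -0.067], TCP at [182.274, 518.908, 205.446] pointing down, gripper open.
Joint ranges: [-3.03, 3.03], [-0.79, 2.21], [0.23, 2.52], [-1.04, 4.18], [0, 3.07], [-2.55, 2.55]. Speed limits (rad/s): [2.22, 2.22, 2.57, 3.14, 3.14, 3.14].

## Interface

Orientations are given as [roll, pitch, yaw] about the fixed x, y, z axes, in that order (R = Rz(yaw) Ry(pitch) Rx(roll)).
In Python, from cell import read_state, camera, get_calibration, sign_off gives the robot as it stands.
- The arm moves only by the tool carry_out, never from a script. Its argument "series" is a list of rows, each an object with "delta_pos": the shift along the world's x, y, z in mm, a list of three; "turn": the turn, a rotation vector about the world's x, y, z in rad, a list of three; "hand": the opening, from 0 (shut) to 1 (fully open). A call has 1 to 8 rows; each row is the pose to reach, as a shift and turn from the pose commanded when the call began; what a row does not reach only later rows make up. A row lasts 1/8 s, in which the tool goes at most 62.5 mm and 10.7 degrees, less where a joint would pass 70% of its speed; a pose out of reach is approached as far as the arm can. A call with a gripper value outside its range is refused whole. The fingers move at their own pace and stop on an object; "squeeze" is the grip in N (left out, the last holds). Time passes only in rows, so rows that repeat a pose let the fingers close. It gives the time, the measured TCP pose, the force and the opening at its end, in the units of the state.
- read_state(): the state, without advancing time (a new reading comes with each control period).
- camera(name): name is "side" or "top" or "wrist"; returns the picture (400x640x3 uint8, red, green, blue); there is no depth.
- get_calibration(name): a dict with "intrinsics" (3x3 intrinsics, pixels), "pose" (4x4, takes a point from camera to world coordinates). Camera axes: x right, y down, z forward; pixel columns grow to the right and rows downward; lengths in mm; the calibration is good to about 2 mm. The wrist camera is an equidistant fisheye: a pixel r from the principal point sees the ray r / f radians off the axis. A picture is of the moment at which its call begins: read the wrist's pose just before it. get_calibration takes no time and is no camera call; for the wrist camera it gives the pose at the moment of the call.
- sign_off(): hands the job in, once; it reports no verdict.
The state is a dict: "clock": time; "joints": joint angles; "qd": joint speeds; "effort": joint torques, N m; "eef_pos": TCP position; "eef_rot": TCP orientation; "wrist_force": force on the tool from outside, world axes, zero at the start; "moment": the same for the moment, N m; "finger_gap": finger opening in mm.
Only numpy, scipy, OpenCV 4.12 (cv2) and the standard library are available. Lean on these libraries where they do the work, as an engineer would, in place of code of your own. Each camera call takes 0.05 s, during which the arm holds its last target.

## Working session

There is one attempt and no reset: what is moved stays moved. The work goes in short steps, Python scripts to look and compute and a tool call to move; the robot and the scene stay as the last step left them, time stands still between calls to the robot, and variables do not carry over. Pictures are saved under pics/ and viewed, and the job is handed in when it is done.

Besides the shell and the picture viewer there is one more tool, called after ">>>" as name(argument=value, ...), one argument or row to a line, values as JSON. carry_out: Moves the arm, as the interface text tells. Its arguments: {"type":"object","properties":{"series":{"type":"array"},"squeeze":{"type":"number"}},"required":["series"]}

```bash
mkdir -p pics; cat > h.py <<'E'
import numpy as np, cv2
from cell import *
def snap(n,f):
    im=camera(n); cv2.imwrite('pics/'+f+'.png',im[:,:,::-1]); return im
def pix2z(n,u,v,z):
    c=get_calibration(n);K=np.array(c['intrinsics']);T=np.array(c['pose'])
    r=T[:3,:3]@np.linalg.inv(K)@np.array([u,v,1.]); o=T[:3,3]
    return o+r*(z-o[2])/r[2]
def proj(n,P):
    c=get_calibration(n);K=np.array(c['intrinsics']);T=np.array(c['pose'])
    p=T[:3,:3].T@(np.array(P,float)-T[:3,3]); q=K@p; return q[:2]/q[2]
E
python3 - <<'E'
from h import *
print(read_state())
for n in['top','side']:
    snap(n,n+'0'); c=get_calibration(n); print(n,c)
E
```

```text
{'clock': 0.0, 'joints': array([ 1.16641957e+00,  3.00445395e-01,  1.52163385e+00,  3.60324373e-06,
        1.32066812e+00, -6.65858641e-02]), 'qd': array([ 1.37068016e-04, -3.57910083e-04,  7.15606084e-05,  1.83646840e-03,
       -2.74099741e-03, -6.28937365e-04]), 'effort': array([ 1.73142425e-04, -5.31802583e+01, -3.52741778e+01,  7.08356104e-02,
        2.43748137e-02, -1.00737564e-04]), 'eef_pos': array([182.15759564, 518.66635236, 204.87810282]), 'eef_rot': array([-3.14044074e+00, -8.03126547e-05,  2.80380082e+00]), 'wrist_force': array([ 0.03534539, -0.2830156 ,  0.6443022 ]), 'moment': array([-0.01537218,  0.00158559,  0.02612263]), 'finger_gap': 93.97431559538542}
top {'intrinsics': array([[411.46625966,   0.        , 321.10767303],
       [  0.        , 411.46625966, 203.43954993],
       [  0.        ,   0.        ,   1.        ]]), 'pose': array([[-1.40710945e-02, -9.92310106e-01,  1.22974214e-01,
         3.47366150e+02],
       [-9.99891194e-01,  1.34195397e-02, -6.12501283e-03,
         8.60834986e+01],
       [ 4.42765478e-03, -1.23047019e-01, -9.92390965e-01,
         1.23767182e+03],
       [ 0.00000000e+00,  0.00000000e+00,  0.00000000e+00,
         1.00000000e+00]])}
side {'intrinsics': array([[447.67026321,   0.        , 315.06926776],
       [  0.        , 447.67026321, 192.93103891],
       [  0.        ,   0.        ,   1.        ]]), 'pose': array([[ 9.93170974e-01, -6.99190633e-02,  9.33956140e-02,
         3.92906057e+02],
       [-1.16655955e-01, -6.06636150e-01,  7.86373938e-01,
        -8.72929727e+02],
       [ 1.67462656e-03, -7.91898924e-01, -6.10649891e-01,
         7.98824824e+02],
       [ 0.00000000e+00,  0.00000000e+00,  0.00000000e+00,
         1.00000000e+00]])}
```

View pics/top0.png

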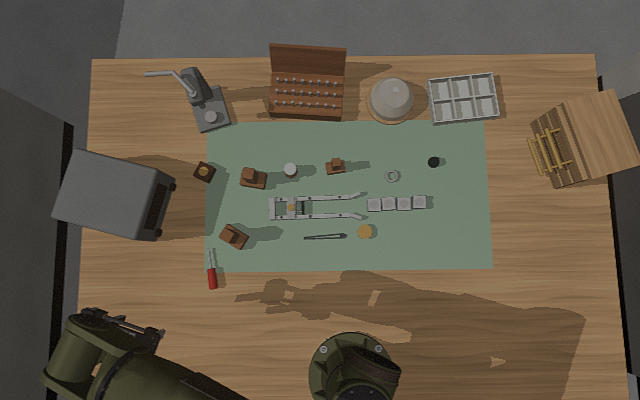

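View pics/side0.png

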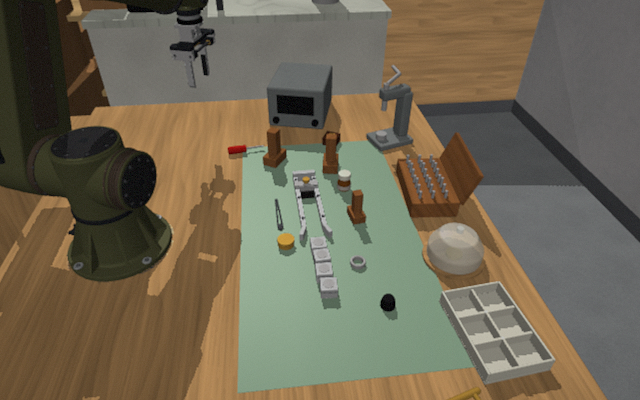

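The top view shows the rack (268–365, 193–220) with its mouth to the right, the row of tins at 373–420 × 203, and three pushers at about (234,237), (253,178) and (336,167). I'll enlarge those areas.

```bash
python3 - <<'E'
from h import *
im=cv2.imread('pics/top0.png')
cv2.imwrite('pics/c1.png',cv2.resize(im[185:230,260:435],None,fx=4.5,fy=4.5,interpolation=cv2.INTER_CUBIC))
cv2.imwrite('pics/c2.png',cv2.resize(im[150:260,210:370],None,fx=5,fy=5,interpolation=cv2.INTER_CUBIC))
s=cv2.imread('pics/side0.png')
cv2.imwrite('pics/c3.png',cv2.resize(s[115:235,250:380],None,fx=5,fy=5,interpolation=cv2.INTER_CUBIC))
cv2.imwrite('pics/c4.png',cv2.resize(s[165:300,270:350],None,fx=4.4,fy=4.4,interpolation=cv2.INTER_CUBIC))
E
```

```text
(no output)
```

View pics/c1.png

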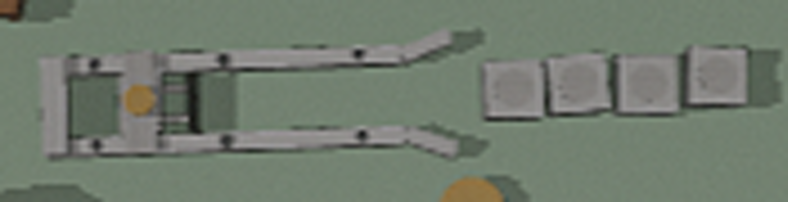

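View pics/c2.png

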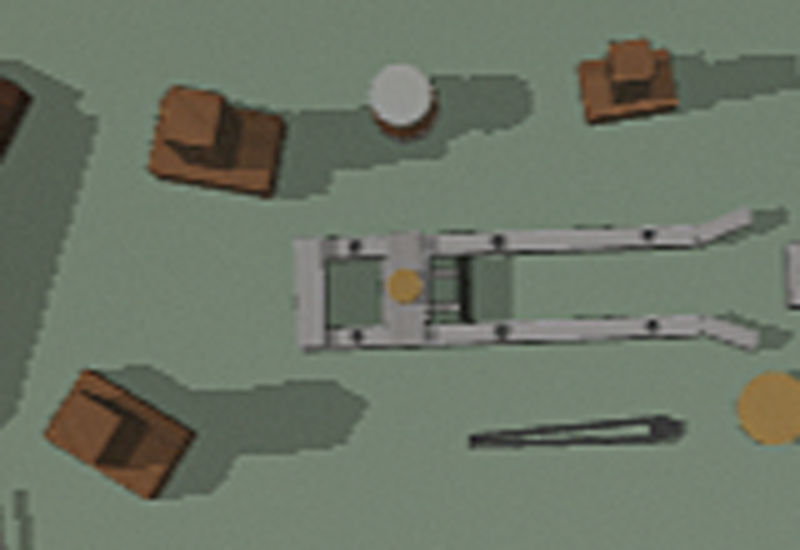

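View pics/c3.png

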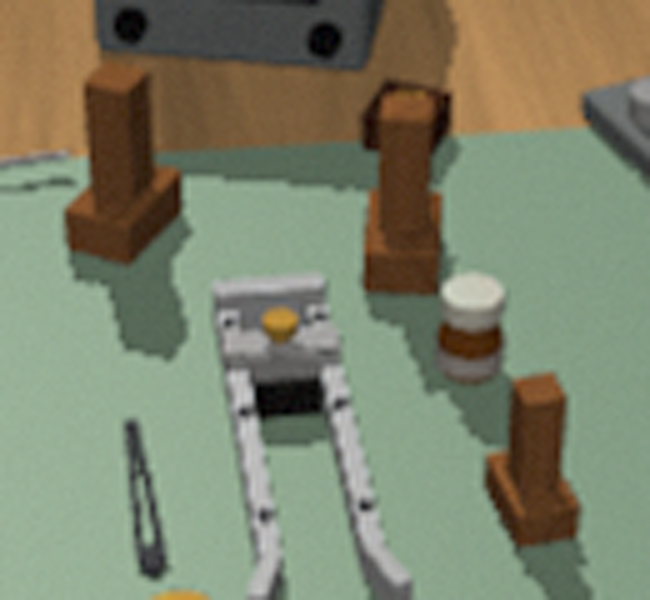

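View pics/c4.png

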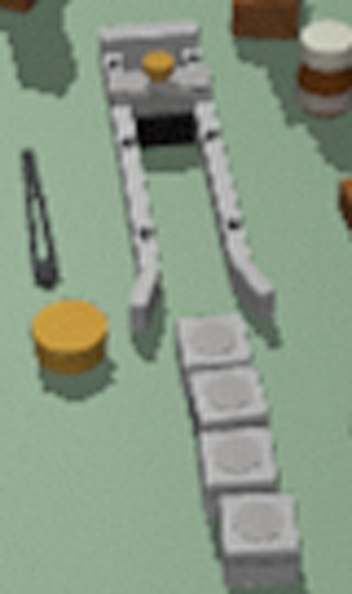

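```bash
python3 - <<'E'
from h import *
c2=lambda p:(210+p[0]/5-.4,150+p[1]/5-.4)
def q(pts,z,f=c2,n='top'):
    return np.array([pix2z(n,*f(p),z)[:2] for p in pts])
def rep(name,pts,z,f=c2,n='top'):
    P=q(pts,z,f,n); print(name,z,P.round(1).tolist(),'edges',np.linalg.norm(np.diff(P,axis=0),axis=1).round(1))
rep('A bot',[(150,172),(272,195)],0); rep('A top foot',[(152,165),(270,186),(285,125)],24); rep('A post',[(165,138),(213,145),(224,97),(176,87)],86)
rep('B topfoot',[(580,64),(590,116),(676,104)],24);rep('B post',[(614,80),(655,77),(648,40),(609,44)],86)
rep('C',[(45,430),(150,492),(194,434),(90,370)],24)
rep('C',[(60,428),(100,455),(128,418),(86,392)],86)
c1=lambda p:(260+p[0]/4.5-.4,185+p[1]/4.5-.4)
for i,pts in enumerate([[(484,62),(485,118),(543,117),(541,59)],[(547,57),(550,112),(608,108),(605,54)],[(615,56),(617,113),(676,112),(675,55)],[(687,46),(689,104),(747,102),(745,46)]]):
    rep('tin%d'%(i+1),pts,28,c1); print(q(pts,28,c1).mean(0))
rep('rail upper inner',[(165,67),(400,60),(452,40)],22,c1)
rep('rail lower inner',[(165,130),(405,125),(458,146)],22,c1)
rep('rail upper outer',[(70,57),(400,46),(447,28)],22,c1)
rep('rail lower outer',[(50,156),(405,140),(452,157)],22,c1)
rep('pad',[(198,70),(198,130)],24,c1)
# side view
c3=lambda p:(250+p[0]/5-.4,115+p[1]/5-.4)
rep('A side post base-foot bottom',[(366,288),(435,293)],0,c3,'side')
rep('B side foot bottom',[(488,485),(527,543),(578,528)],0,c3,'side')
rep('B side foot top',[(488,460),(525,515),(578,498)],24,c3,'side')
for z in(80,86,100,110): rep('B post',[(512,383),(562,376)],z,c3,'side')
for z in(86,110): rep('A post top',[(376,97),(436,97)],z,c3,'side')
E
```

```text
A bot 0 [[563.8, 325.9], [548.6, 251.6]] edges [75.9]
A top foot 24 [[563.8, 320.1], [550.1, 249.6], [587.0, 240.7]] edges [71.8 38. ]
A post 86 [[568.2, 300.9], [563.8, 273.6], [591.5, 267.5], [597.6, 294.9]] edges [27.6 28.3 28.1]
B topfoot 24 [[622.0, 63.3], [590.1, 57.8], [596.8, 6.0]] edges [32.4 52.2]
B post 86 [[598.4, 45.2], [599.9, 21.8], [621.5, 25.4], [619.4, 47.7]] edges [23.5 21.9 22.4]
C 24 [[406.6, 381.3], [369.4, 319.3], [403.0, 293.8], [441.5, 355.4]] edges [72.3 42.2 72.7]
C 86 [[404.5, 357.9], [389.2, 335.4], [409.6, 320.1], [424.4, 343.7]] edges [27.2 25.5 27.9]
tin1 28 [[510.6, -58.3], [473.4, -57.9], [473.6, -96.1], [512.0, -96.0]] edges [37.1 38.2 38.5]
[492.39439817 -77.04816793]
tin2 28 [[513.3, -100.0], [476.8, -100.8], [478.9, -139.0], [514.8, -138.3]] edges [36.5 38.3 35.9]
[ 495.96534434 -119.52620587]
tin3 28 [[513.4, -144.9], [475.5, -144.8], [475.7, -183.7], [513.5, -184.6]] edges [37.8 38.9 37.9]
[ 494.53014909 -164.49925453]
tin4 28 [[519.4, -192.7], [480.9, -192.5], [481.7, -230.7], [518.9, -231.1]] edges [38.6 38.3 37.2]
[ 500.20496434 -211.7683580
[... 289 characters left out ...]
452.8, 228.5], [460.2, -5.4], [448.5, -36.1]] edges [234.   32.9]
pad 24 [[508.3, 130.5], [468.5, 130.9]] edges [39.8]
A side post base-foot bottom 0 [[551.3, 257.8], [593.1, 247.6]] edges [43.]
B side foot bottom 0 [[593.7, 61.4], [606.1, 11.2], [635.9, 20.1]] edges [51.7 31. ]
B side foot top 24 [[591.3, 54.2], [602.8, 6.7], [633.6, 17.2]] edges [48.9 32.4]
B post 80 [[600.7, 49.0], [628.2, 52.0]] edges [27.6]
B post 86 [[599.0, 41.3], [626.2, 44.3]] edges [27.4]
B post 100 [[594.9, 23.4], [621.6, 26.3]] edges [26.9]
B post 110 [[592.0, 10.5], [618.4, 13.4]] edges [26.5]
A post top 86 [[567.7, 342.9], [605.2, 338.6]] edges [37.7]
A post top 110 [[561.8, 302.0], [598.1, 297.8]] edges [36.5]
```

Pusher B, near (608,35), measures about 54 x 34 with a post of about 23. The other two are around 72 long, so B is the one meant. I'll move the wrist camera over the scene to measure better.

>>> carry_out(
  series=[
    {"delta_pos": [28, -48, 12], "turn": [0, 0, -0.09], "hand": 1},
    {"delta_pos": [56, -96, 24], "turn": [0, 0, -0.18], "hand": 1},
    {"delta_pos": [84, -144, 36], "turn": [0, 0, -0.27], "hand": 1},
    {"delta_pos": [112, -192, 48], "turn": [0, 0, -0.36], "hand": 1},
    {"delta_pos": [140, -240, 60], "turn": [0, 0, -0.45], "hand": 1},
    {"delta_pos": [168, -288, 70], "turn": [0, 0, -0.54], "hand": 1},
    {"delta_pos": [200, -340, 75], "turn": [0, 0, -0.63], "hand": 1},
    {"delta_pos": [230, -390, 75], "turn": [0, 0, -0.72], "hand": 1},
  ],
)

```text
clock: 1.1
eef_pos: [413.0, 127.1, 280.8]
eef_rot: [3.141, 0.0, 2.081]
wrist_force: [0.3, 0.8, 0.4]
finger_gap: 94.2
```

>>> carry_out(
  series=[
    {"delta_pos": [30, -50, 0], "turn": [0, 0, -0.09], "hand": 1},
    {"delta_pos": [60, -100, 0], "turn": [0, 0, -0.18], "hand": 1},
    {"delta_pos": [90, -150, 0], "turn": [0, 0, -0.27], "hand": 1},
    {"delta_pos": [110, -190, 0], "turn": [0, 0, -0.36], "hand": 1},
    {"delta_pos": [110, -190, 0], "turn": [0, 0, -0.36], "hand": 1},
    {"delta_pos": [110, -190, 0], "turn": [0, 0, -0.36], "hand": 1},
  ],
)

```text
clock: 1.85
eef_pos: [522.0, -60.7, 280.2]
eef_rot: [-3.141, -0.0, 1.725]
wrist_force: [-0.5, -0.4, -0.4]
finger_gap: 93.8
```

```bash
python3 - <<'E'
from h import *
s=read_state();print(s['clock'],s['joints'],s['eef_pos'],s['eef_rot'],s['wrist_force'])
c=get_calibration('wrist');print(c)
im=snap('wrist','w1')
np.save('w1pose.npy',c['pose'])
E
```

```text
1.85 [-1.85526129e-01  1.97969435e-01  1.47491765e+00  1.67423794e-04
  1.46937520e+00 -3.39256987e-01] [522.0148388  -60.68915575 280.18623791] [-3.14101662e+00 -3.79901422e-04  1.72451007e+00] [-0.51538763 -0.41009243 -0.38485033]
{'intrinsics': array([[309.70691629,   0.        , 316.81530425],
       [  0.        , 309.70691629, 200.58757113],
       [  0.        ,   0.        ,   1.        ]]), 'pose': array([[ 9.88083230e-01,  1.49446774e-01,  3.68400873e-02,
         5.11555168e+02],
       [ 1.53919732e-01, -9.58587268e-01, -2.39622967e-01,
         8.48066329e+00],
       [-4.96440757e-04,  2.42437852e-01, -9.70166811e-01,
         4.59220602e+02],
       [ 0.00000000e+00,  0.00000000e+00,  0.00000000e+00,
         1.00000000e+00]])}
```

View pics/w1.png

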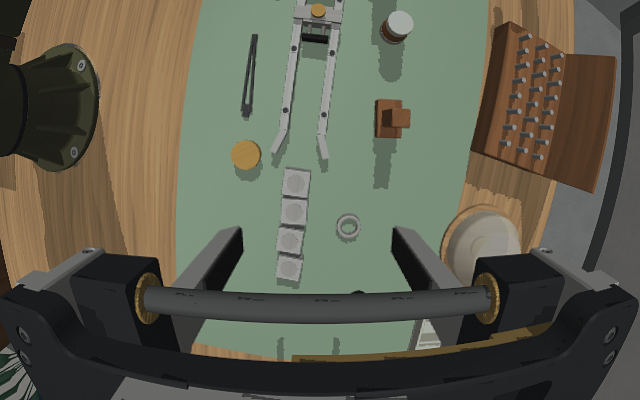

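The wrist view shows the rack (275–345, 0–155), the tins at about (296,182), (293,211), (290,240) and (289,268), and the pusher at (392,118). I'll enlarge it.

```bash
cat >> h.py <<'E'
def wz(T,u,v,z):
    K=np.array(get_calibration('wrist')['intrinsics'])
    x=(u-K[0,2])/K[0,0]; y=(v-K[1,2])/K[1,1]; r=np.hypot(x,y)
    d=np.array([np.sin(r)*x/r,np.sin(r)*y/r,np.cos(r)]) if r>0 else np.array([0,0,1.])
    d=T[:3,:3]@d; o=T[:3,3]; return (o+d*(z-o[2])/d[2])[:2]
E
python3 - <<'E'
from h import *
s=cv2.imread('pics/w1.png')
cv2.imwrite('pics/d1.png',cv2.resize(s[0:100,260:360],None,fx=6,fy=6,interpolation=cv2.INTER_CUBIC))
cv2.imwrite('pics/d2.png',cv2.resize(s[90:170,260:420],None,fx=5,fy=5,interpolation=cv2.INTER_CUBIC))
cv2.imwrite('pics/d3.png',cv2.resize(s[160:290,260:330],None,fx=4.5,fy=4.5,interpolation=cv2.INTER_CUBIC))
E
```

```text
(no output)
```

View pics/d1.png

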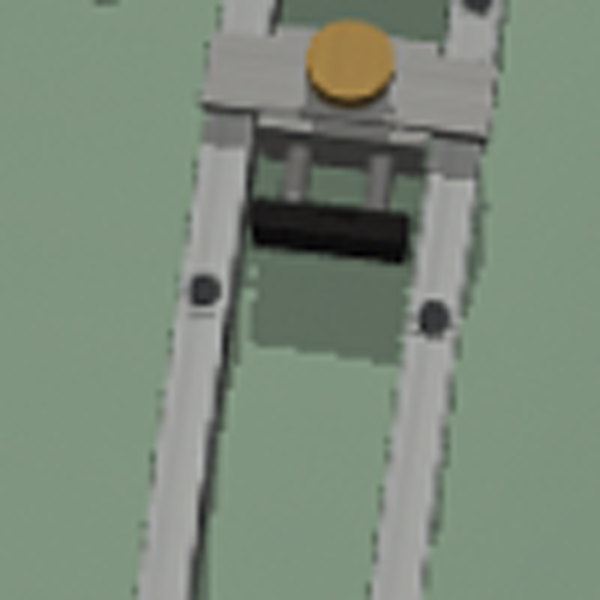

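View pics/d2.png

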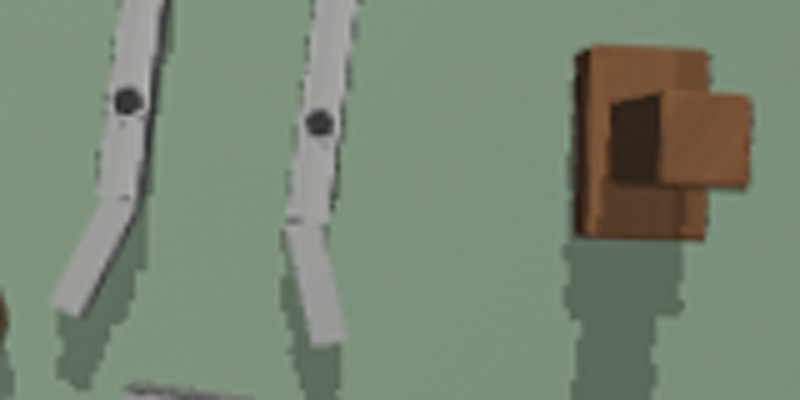

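View pics/d3.png

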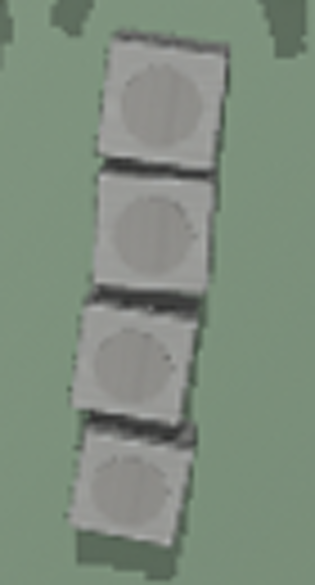

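```bash
python3 - <<'E'
from h import *
T=np.load('w1pose.npy')
f=lambda s,ox,oy:(lambda p:(ox+(p[0]+.5)/s-.5,oy+(p[1]+.5)/s-.5))
d1=f(6,260,0);d2=f(5,260,90);d3=f(4.5,260,160)
def rep(n,pts,z,g):
    P=np.array([wz(T,*g(p),z) for p in pts]); e=np.diff(P,axis=0)
    print(n,P.round(1).tolist(),'len',np.linalg.norm(e,axis=1).round(1),'ang',np.degrees(np.arctan2(e[:,1],e[:,0])).round(1),'mean',P.mean(0).round(1))
rep('B foot top',[(578,232),(704,240),(708,52),(590,46)],24,d2)
rep('B foot topR',[(704,240),(708,52)],24,d2)
rep('B foot bot L',[(577,235),(575,58)],0,d2)
rep('B post',[(660,183),(747,188),(750,97),(663,90)],86,d2)
rep('left rail inner',[(250,140),(192,598)],22,d1); rep('left rail inner low',[(133,200)],22,d2)
rep('right rail inner',[(430,180),(373,598)],22,d1); rep('right low',[(287,218)],22,d2)
rep('left outer',[(205,140),(140,598)],22,d1);rep('right outer',[(477,175),(424,598)],22,d1)
rep('mouth L',[(52,300),(82,318)],22,d2);rep('mouth R',[(312,346),(345,340)],22,d2)
rep('screws low',[(127,101),(319,123)],22,d2);rep('screws up',[(204,290),(433,317)],22,d1)
rep('pad bottom front top-edge',[(254,205),(408,214)],24,d1)
rep('pad bottom front low-edge',[(254,243),(405,262)],1,d1)
tins=[[(112,38),(226,50),(214,168),(99,156)],[(101,172),(213,178),(209,297),(95,288)],[(90,305),(198,322),(183,424),(73,406)],[(84,428),(191,444),(172,545),(68,524)]]
for i,t in enumerate(tins): rep('tin%d'%(i+1),t,28,d3)
E
```

```text
B foot top [[595.1, 6.6], [631.9, 11.2], [623.8, 64.8], [589.7, 59.5]] len [37.1 54.3 34.5] ang [   7.1   98.7 -171.1] mean [610.1  35.5]
B foot topR [[631.9, 11.2], [623.8, 64.8]] len [54.3] ang [98.7] mean [627.8  38. ]
B foot bot L [[599.5, 5.5], [590.1, 57.8]] len [53.2] ang [100.2] mean [594.8  31.7]
B post [[601.3, 22.5], [623.4, 25.6], [620.2, 48.0], [598.1, 45.2]] len [22.3 22.6 22.3] ang [   8.1   98.  -172.6] mean [610.7  35.3]
left rail inner [[466.6, 152.7], [471.0, 39.0]] len [113.8] ang [-87.8] mean [468.8  95.8]
left rail inner low [[469.9, -4.6]] len [] ang [] mean [469.9  -4.6]
right rail inner [[510.0, 148.8], [512.6, 45.2]] len [103.7] ang [-88.6] mean [511.3  97. ]
right low [[513.4, -3.3]] len [] ang [] mean [513.4  -3.3]
left outer [[456.1, 151.3], [458.9, 37.4]] len [114.] ang [-88.6] mean [457.5  94.3]
right outer [[520.7, 152.1], [524.3, 47.1]] len [105.1] ang [-88.1] mean [522.5  99.6]
mouth L [[451.0, -36.0], [460.2, -39.9]] len [10.] ang [-22.9] mean [455.6 -37.9]
mouth R [[526.0, -38.1], [535.0, -35.0]] len [9.5] ang [19.4] mean [530.5 -36.5]
screws low [
[... 222 characters left out ...]
ang [5.] mean [488.4 137.1]
pad bottom front low-edge [[469.9, 132.2], [507.2, 132.8]] len [37.3] ang [0.9] mean [488.5 132.5]
tin1 [[475.7, -58.4], [511.6, -56.8], [513.5, -94.8], [476.6, -96.6]] len [35.9 38.1 36.9] ang [   2.5  -87.2 -177.3] mean [494.3 -76.6]
tin2 [[477.9, -101.7], [513.6, -98.1], [518.1, -137.9], [480.8, -140.7]] len [35.9 40.  37.4] ang [   5.7  -83.5 -175.7] mean [ 497.6 -119.6]
tin3 [[479.9, -146.8], [515.8, -147.0], [516.0, -184.1], [478.3, -183.7]] len [35.9 37.1 37.6] ang [ -0.3 -89.8 179.3] mean [ 497.5 -165.4]
tin4 [[482.9, -191.2], [519.6, -191.1], [518.4, -231.1], [481.4, -229.0]] len [36.7 40.  37.1] ang [ 1.000e-01 -9.180e+01  1.768e+02] mean [ 500.6 -210.6]
```

The numbers agree. Pusher B's foot is about 54 x 36 and its post about 22–23, centred at (610.5,35.4) with its long axis at about 98.3°. The lane axis is at about 91.5° and passes through (491.1,24). The pad face is at y≈133. Now to grasp.

>>> carry_out(
  series=[
    {"delta_pos": [40, 44, 0], "turn": [0, 0, 0], "hand": 1},
    {"delta_pos": [80, 87, 0], "turn": [0, 0, -0.008], "hand": 1},
    {"delta_pos": [88.5, 96, -30], "turn": [0, 0, -0.008], "hand": 1},
    {"delta_pos": [88.5, 96, -80], "turn": [0, 0, -0.008], "hand": 1},
    {"delta_pos": [88.5, 96, -130], "turn": [0, 0, -0.008], "hand": 1},
    {"delta_pos": [88.5, 96, -165], "turn": [0, 0, -0.008], "hand": 1},
    {"delta_pos": [88.5, 96, -165], "turn": [0, 0, -0.008], "hand": 1},
  ],
)

```text
clock: 2.78
eef_pos: [609.3, 36.0, 113.6]
eef_rot: [-3.137, -0.001, 1.718]
wrist_force: [0.4, 0.9, 0.5]
finger_gap: 93.9
```

```bash
python3 - <<'E'
from h import *
s=read_state();print(s['clock'],s['joints'],s['eef_pos'],s['eef_rot'],s['wrist_force'])
np.save('w2pose.npy',get_calibration('wrist')['pose'])
im=snap('wrist','w2')
E
```

```text
2.775 [-1.07381191e-03  5.19539392e-01  1.43423404e+00  6.44671931e-05
  1.19207895e+00 -1.47859016e-01] [609.29087342  35.96196783 113.63295594] [-3.13738821e+00 -6.86689633e-04  1.71755612e+00] [0.38987421 0.91734575 0.45302041]
```

View pics/w2.png

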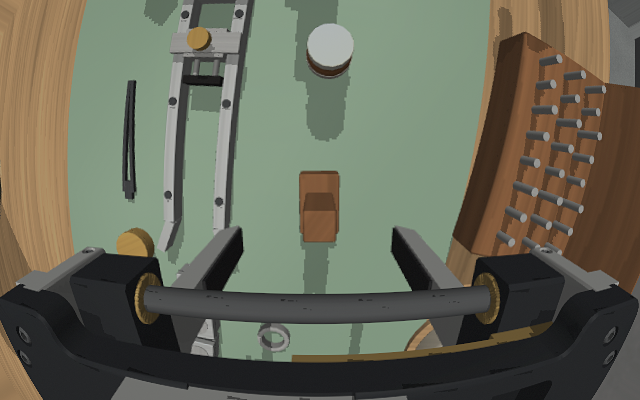

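```bash
python3 - <<'E'
from h import *
T=np.load('w2pose.npy')
s=cv2.imread('pics/w2.png')
cv2.imwrite('pics/e1.png',cv2.resize(s[160:255,280:360],None,fx=6,fy=6,interpolation=cv2.INTER_CUBIC))
s=cv2.imread('pics/w2.png')
cv2.imwrite('pics/e2.png',cv2.resize(s[0:250,150:260],None,fx=2.4,fy=2.4,interpolation=cv2.INTER_CUBIC))
E
```

```text
(no output)
```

View pics/e1.png

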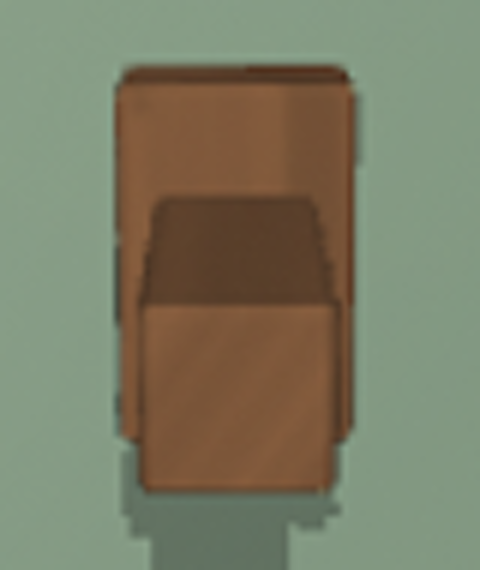

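```bash
python3 - <<'E'
from h import *
T=np.load('w2pose.npy')
g=lambda p:(280+(p[0]+.5)/6-.5,160+(p[1]+.5)/6-.5)
for n,pts,z in[('post',[(140,302),(336,302),(333,493),(143,493)],86),('foot',[(115,83),(352,83),(352,442),(120,440)],24)]:
    P=np.array([wz(T,*g(p),z) for p in pts]); e=np.diff(P,axis=0)
    print(n,P.round(1).tolist(),np.linalg.norm(e,axis=1).round(1),np.degrees(np.arctan2(e[:,1],e[:,0])).round(1),P.mean(0).round(1))
E
```

```text
post [[598.2, 46.1], [620.6, 49.4], [624.2, 26.0], [601.7, 22.6]] [22.7 23.7 22.7] [   8.5  -81.4 -171.5] [611.2  36. ]
foot [[589.5, 60.8], [623.8, 65.9], [632.9, 11.0], [597.6, 6.0]] [34.7 55.7 35.7] [   8.5  -80.6 -172. ] [610.9  35.9]
```

The closer view confirms a foot of 55.7 x 35, a post of about 23.5, centre (611,36) and angle 8.5°. Next I descend and close.

>>> carry_out(
  series=[
    {"delta_pos": [0.5, 0.5, -40], "turn": [0, 0, 0], "hand": 1},
    {"delta_pos": [0.5, 0.5, -75], "turn": [0, 0, 0], "hand": 1},
    {"delta_pos": [0.5, 0.5, -82], "turn": [0, 0, 0], "hand": 1},
    {"delta_pos": [0.5, 0.5, -82], "turn": [0, 0, 0], "hand": 0.5},
    {"delta_pos": [0.5, 0.5, -82], "turn": [0, 0, 0], "hand": 0},
    {"delta_pos": [0.5, 0.5, -82], "turn": [0, 0, 0], "hand": 0},
    {"delta_pos": [0.5, 0.5, -82], "turn": [0, 0, 0], "hand": 0},
    {"delta_pos": [0.5, 0.5, -82], "turn": [0, 0, 0], "hand": 0},
  ],
  squeeze=30,
)

```text
clock: 3.82
eef_pos: [611.3, 35.4, 33.6]
eef_rot: [3.141, 0.0, 1.716]
wrist_force: [0.6, 0.3, 0.2]
finger_gap: 47.5
```

>>> carry_out(
  series=[
    {"delta_pos": [0, 0, 0], "turn": [0, 0, 0], "hand": 0},
    {"delta_pos": [0, 0, 10], "turn": [0, 0, 0], "hand": 0},
    {"delta_pos": [0, 0, 10], "turn": [0, 0, 0], "hand": 0},
  ],
)

```text
clock: 4.2
eef_pos: [612.0, 35.4, 44.9]
eef_rot: [3.139, 0.0, 1.716]
wrist_force: [-2.6, -0.6, 10.6]
finger_gap: 23.6
```

```bash
python3 - <<'E'
from h import *
print(read_state())
E
```

```text
{'clock': 4.2, 'joints': array([-2.00056676e-03,  6.04565624e-01,  1.47758836e+00, -8.46081659e-05,
        1.05728937e+00, -1.46924678e-01]), 'qd': array([-0.00162377, -0.00308582,  0.00164416, -0.0008461 ,  0.00151765,
       -0.00079341]), 'effort': array([ 6.74676262e-01, -5.92331171e+01, -2.81497604e+01,  2.52088839e-01,
       -6.48920685e-01,  6.36945450e-03]), 'eef_pos': array([612.01224859,  35.35575549,  44.91832114]), 'eef_rot': array([3.13947731e+00, 3.87640561e-04, 1.71576151e+00]), 'wrist_force': array([-2.56775451, -0.63833326, 10.58886416]), 'moment': array([-4.16488167e-02,  9.84109764e-01, -2.13335268e-04]), 'finger_gap': 23.633375772915095}
```

>>> carry_out(
  series=[
    {"delta_pos": [0, 0, 10], "turn": [0, 0, 0], "hand": 0},
    {"delta_pos": [0, 0, 10], "turn": [0, 0, 0], "hand": 0},
    {"delta_pos": [0, 0, 10], "turn": [0, 0, 0], "hand": 0},
  ],
)

```text
clock: 4.58
eef_pos: [611.1, 35.4, 53.3]
eef_rot: [-3.141, -0.0, 1.716]
wrist_force: [1.4, -0.0, -1.8]
finger_gap: 23.8
```

```bash
python3 - <<'E'
from h import *
s=read_state();print(s)
np.save('w3pose.npy',get_calibration('wrist')['pose'])
im=snap('wrist','w3'); im=snap('side','s3')
s=cv2.imread('pics/s3.png')
cv2.imwrite('pics/s3c.png',cv2.resize(s[130:260,270:400],None,fx=4.5,fy=4.5,interpolation=cv2.INTER_CUBIC))
E
```

```text
{'clock': 4.575, 'joints': array([-1.92007726e-03,  5.93103972e-01,  1.47394854e+00, -2.59709279e-05,
        1.07481724e+00, -1.46955921e-01]), 'qd': array([ 1.52932708e-03,  4.68261951e-03,  1.75446907e-03, -6.39695546e-05,
       -1.19457981e-03,  1.22292746e-03]), 'effort': array([ 8.64045542e-04, -6.64105511e+01, -3.20120251e+01,  6.34533260e-02,
        3.77469335e-02,  1.29352220e-04]), 'eef_pos': array([611.14011655,  35.42044806,  53.27833742]), 'eef_rot': array([-3.14131520e+00, -1.79831463e-05,  1.71584453e+00]), 'wrist_force': array([ 1.40820937, -0.04714886, -1.80464016]), 'moment': array([-0.03921756,  0.02214957,  0.03399942]), 'finger_gap': 23.783043534351723}
```

View pics/s3c.png

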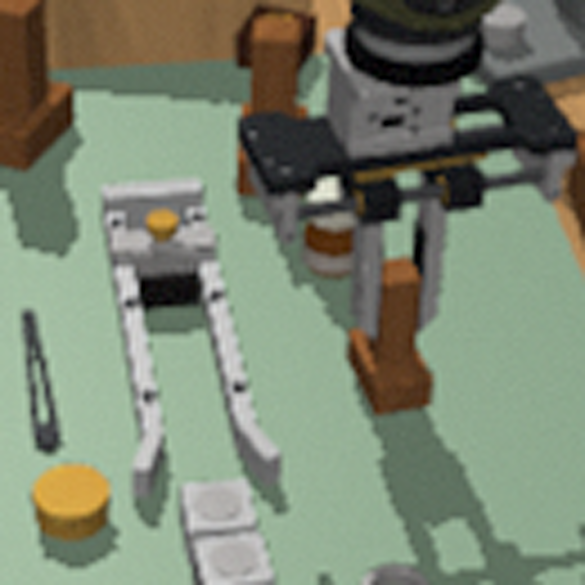

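View pics/w3.png

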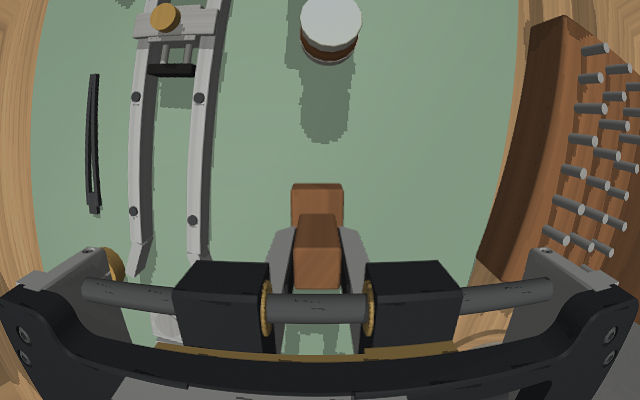

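The post is gripped and the gap is 23.8. I'll carry it over and behind tin 4.

>>> carry_out(
  series=[
    {"delta_pos": [0, 0, 40], "turn": [0, 0, 0], "hand": 0},
    {"delta_pos": [-18, -50, 45], "turn": [0, 0, -0.03], "hand": 0},
    {"delta_pos": [-36, -100, 45], "turn": [0, 0, -0.06], "hand": 0},
    {"delta_pos": [-55, -150, 45], "turn": [0, 0, -0.09], "hand": 0},
    {"delta_pos": [-73, -200, 45], "turn": [0, 0, -0.119], "hand": 0},
    {"delta_pos": [-92, -250, 45], "turn": [0, 0, -0.119], "hand": 0},
    {"delta_pos": [-107, -295, 45], "turn": [0, 0, -0.119], "hand": 0},
    {"delta_pos": [-112.2, -310, 45], "turn": [0, 0, -0.119], "hand": 0},
  ],
)

```text
clock: 5.68
eef_pos: [498.0, -276.6, 98.2]
eef_rot: [-3.141, -0.0, 1.594]
wrist_force: [0.3, 0.2, -1.5]
finger_gap: 24.0
```

>>> carry_out(
  series=[
    {"delta_pos": [0, 0, -20], "turn": [0, 0, 0], "hand": 0},
    {"delta_pos": [0, 0, -45], "turn": [0, 0, 0], "hand": 0},
    {"delta_pos": [0, 0, -50], "turn": [0, 0, 0], "hand": 0},
    {"delta_pos": [0, 0, -50], "turn": [0, 0, 0], "hand": 0},
    {"delta_pos": [0, 0, -50], "turn": [0, 0, 0], "hand": 0},
  ],
)

```text
clock: 6.3
eef_pos: [499.6, -274.7, 49.4]
eef_rot: [3.14, 0.001, 1.597]
wrist_force: [0.2, 0.6, -0.8]
finger_gap: 24.0
```

```bash
python3 - <<'E'
from h import *
s=read_state();print(s)
im=snap('side','s4')
s=cv2.imread('pics/s4.png')
cv2.imwrite('pics/s4c.png',cv2.resize(s[200:380,260:400],None,fx=4,fy=4,interpolation=cv2.INTER_CUBIC))
E
```

```text
{'clock': 6.3, 'joints': array([-5.66887293e-01,  5.16272536e-01,  1.60804929e+00,  6.96077228e-07,
        1.01585853e+00, -5.93200210e-01]), 'qd': array([-0.00328235, -0.00255402,  0.00030144, -0.00027947, -0.00054793,
       -0.00109677]), 'effort': array([ 5.72212623e-02, -5.99478221e+01, -3.01265931e+01,  4.65185673e-02,
        6.18938729e-02,  3.22297339e-03]), 'eef_pos': array([ 499.61777372, -274.66267075,   49.43852705]), 'eef_rot': array([3.14042131e+00, 7.89008418e-04, 1.59710842e+00]), 'wrist_force': array([ 0.24220104,  0.56117857, -0.84338177]), 'moment': array([-0.09280881,  0.04364437, -0.0018375 ]), 'finger_gap': 23.97037264054745}
```

View pics/s4c.png

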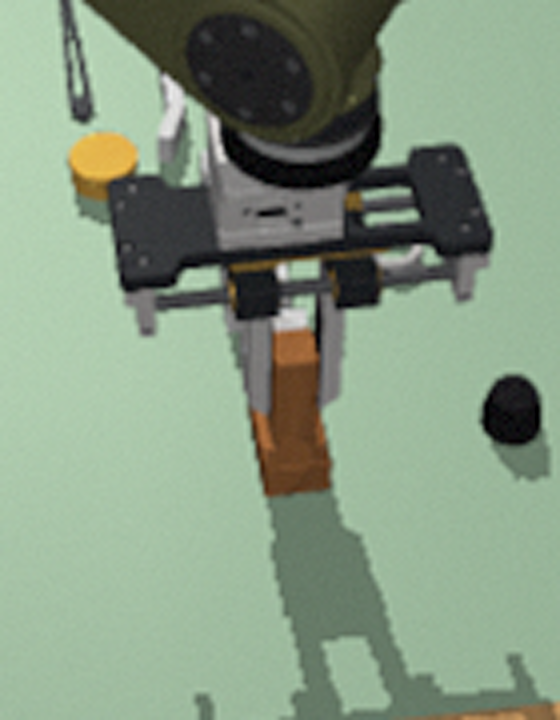

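The pusher is upright behind the row. I'll lower it slowly and watch the z force for the bench.

>>> carry_out(
  series=[
    {"delta_pos": [0, 0, -4], "turn": [0, 0, 0], "hand": 0},
    {"delta_pos": [0, 0, -5], "turn": [0, 0, 0], "hand": 0},
    {"delta_pos": [0, 0, -5], "turn": [0, 0, 0], "hand": 0},
  ],
)

```text
clock: 6.72
eef_pos: [499.5, -274.8, 44.8]
eef_rot: [3.14, 0.001, 1.597]
wrist_force: [-3.7, 1.9, 12.2]
finger_gap: 23.7
```

>>> carry_out(
  series=[
    {"delta_pos": [0, 0, -2], "turn": [0, 0, 0], "hand": 0},
    {"delta_pos": [0, 0, -4], "turn": [0, 0, 0], "hand": 0},
    {"delta_pos": [0, 0, -4], "turn": [0, 0, 0], "hand": 0},
  ],
)

```text
clock: 7.1
eef_pos: [499.7, -275.7, 43.5]
eef_rot: [3.14, 0.003, 1.597]
wrist_force: [-16.5, 5.0, 41.1]
finger_gap: 23.5
```

>>> carry_out(
  series=[
    {"delta_pos": [0, 0, -2], "turn": [0, 0, 0], "hand": 0},
    {"delta_pos": [0, 0, -3], "turn": [0, 0, 0], "hand": 0},
    {"delta_pos": [0, 0, -3], "turn": [0, 0, 0], "hand": 0},
  ],
)

```text
clock: 7.48
eef_pos: [499.7, -276.4, 40.9]
eef_rot: [3.139, 0.004, 1.597]
wrist_force: [-18.4, 2.1, 45.0]
finger_gap: 24.1
```

The bench contact came at TCP z≈45, because the fingers had closed late during the lift. The last steps pressed harder than I wanted and slid the grip down the post. I'll raise to relieve it.

>>> carry_out(
  series=[
    {"delta_pos": [0, 0, 4.5], "turn": [0, 0, 0], "hand": 0},
    {"delta_pos": [0, 0, 5.5], "turn": [0, 0, 0], "hand": 0},
    {"delta_pos": [0, 0, 5.5], "turn": [0, 0, 0], "hand": 0},
    {"delta_pos": [0, 0, 5.5], "turn": [0, 0, 0], "hand": 0},
  ],
)

```text
clock: 7.98
eef_pos: [498.9, -274.4, 41.5]
eef_rot: [-3.141, -0.0, 1.597]
wrist_force: [-0.6, 0.9, -1.2]
finger_gap: 23.8
```

```bash
python3 - <<'E'
from h import *
s=read_state();print(s)
im=snap('wrist','w5');im=snap('side','s5');im=snap('top','t5')
s=cv2.imread('pics/s5.png')
cv2.imwrite('pics/s5c.png',cv2.resize(s[230:340,290:360],None,fx=5,fy=5,interpolation=cv2.INTER_CUBIC))
E
```

```text
{'clock': 7.975, 'joints': array([-5.67176185e-01,  5.27502012e-01,  1.61243077e+00,  1.85772754e-05,
        1.00240269e+00, -5.93252394e-01]), 'qd': array([-0.0006528 , -0.00030611, -0.00081133, -0.00039587,  0.00137095,
       -0.00020291]), 'effort': array([-6.94544360e-03, -6.09086466e+01, -3.00648129e+01,  4.68494219e-02,
        5.61903929e-02,  1.30770786e-04]), 'eef_pos': array([ 498.93922729, -274.42049003,   41.48967031]), 'eef_rot': array([-3.14098551e+00, -4.28257696e-04,  1.59686240e+00]), 'wrist_force': array([-0.57003449,  0.91859905, -1.15102895]), 'moment': array([-0.02249961,  0.06046906,  0.05646198]), 'finger_gap': 23.83781509283886}
```

View pics/w5.png

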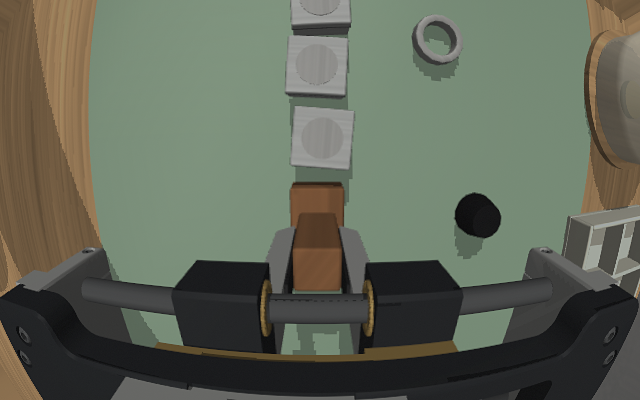

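View pics/s5c.png

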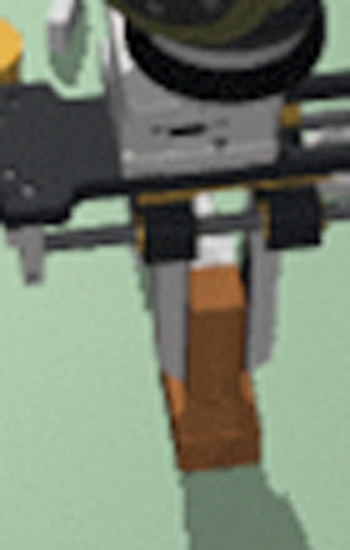

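The pusher hangs free about 0.5 mm above the bench and centred behind tin 4. I'll push slowly along the lane.

>>> carry_out(
  series=[
    {"delta_pos": [-0.1, 5, 0], "turn": [0, 0, 0], "hand": 0},
    {"delta_pos": [-0.3, 10, 0], "turn": [0, 0, 0], "hand": 0},
    {"delta_pos": [-0.4, 15, 0], "turn": [0, 0, 0], "hand": 0},
    {"delta_pos": [-0.5, 20, 0], "turn": [0, 0, 0], "hand": 0},
    {"delta_pos": [-0.6, 25, 0], "turn": [0, 0, 0], "hand": 0},
    {"delta_pos": [-0.8, 30, 0], "turn": [0, 0, 0], "hand": 0},
    {"delta_pos": [-0.9, 35, 0], "turn": [0, 0, 0], "hand": 0},
    {"delta_pos": [-1.0, 40, 0], "turn": [0, 0, 0], "hand": 0},
  ],
)

```text
clock: 9.12
eef_pos: [498.1, -234.4, 42.0]
eef_rot: [3.141, 0.0, 1.597]
wrist_force: [-0.5, -3.0, -0.8]
finger_gap: 23.7
```

```bash
python3 - <<'E'
from h import *
s=read_state();print(s['eef_pos'],s['wrist_force'],s['eef_rot'])
im=snap('wrist','w6')
E
```

```text
[ 498.10117439 -234.40920596   42.00002999] [-0.52706137 -2.9680617  -0.82692249] [3.14145119e+00 2.81093318e-04 1.59676184e+00]
```

View pics/w6.png

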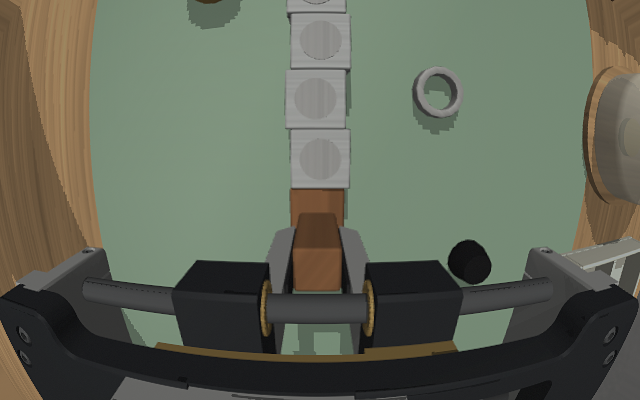

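The row has squared up against the pusher face and closed. Drag is about 2–3 N. Continuing.

>>> carry_out(
  series=[
    {"delta_pos": [-0.1, 5, 0], "turn": [0, 0, 0], "hand": 0},
    {"delta_pos": [-0.3, 10, 0], "turn": [0, 0, 0], "hand": 0},
    {"delta_pos": [-0.4, 15, 0], "turn": [0, 0, 0], "hand": 0},
    {"delta_pos": [-0.5, 20, 0], "turn": [0, 0, 0], "hand": 0},
    {"delta_pos": [-0.6, 25, 0], "turn": [0, 0, 0], "hand": 0},
    {"delta_pos": [-0.8, 30, 0], "turn": [0, 0, 0], "hand": 0},
    {"delta_pos": [-0.9, 35, 0], "turn": [0, 0, 0], "hand": 0},
    {"delta_pos": [-1.0, 40, 0], "turn": [0, 0, 0], "hand": 0},
  ],
)

```text
clock: 10.18
eef_pos: [497.0, -194.3, 41.9]
eef_rot: [-3.142, 0.0, 1.597]
wrist_force: [0.2, -2.8, 0.1]
finger_gap: 24.2
```

>>> carry_out(
  series=[
    {"delta_pos": [-0.1, 4, 0], "turn": [0, 0, 0], "hand": 0},
    {"delta_pos": [-0.2, 8, 0], "turn": [0, 0, 0], "hand": 0},
    {"delta_pos": [-0.3, 12, 0], "turn": [0, 0, 0], "hand": 0},
    {"delta_pos": [-0.4, 16, 0], "turn": [0, 0, 0], "hand": 0},
    {"delta_pos": [-0.5, 20, 0], "turn": [0, 0, 0], "hand": 0},
  ],
)

```text
clock: 10.8
eef_pos: [496.5, -174.3, 41.9]
eef_rot: [-3.142, -0.0, 1.597]
wrist_force: [-0.2, -3.2, -0.6]
finger_gap: 24.0
```

```bash
python3 - <<'E'
from h import *
s=read_state();print(s['eef_pos'],s['wrist_force'],s['eef_rot'])
im=snap('wrist','w7')
E
```

```text
[ 496.54781292 -174.32248382   41.93905929] [-0.1641658  -3.18039999 -0.57808864] [-3.14152404e+00 -1.71720783e-05  1.59677779e+00]
```

View pics/w7.png

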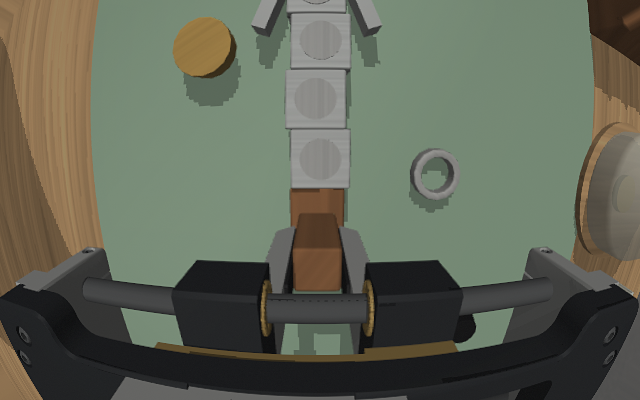

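The row is in the mouth, at (320,0–185) in this view, and the push force is still about 3 N. Continuing.

>>> carry_out(
  series=[
    {"delta_pos": [-0.1, 4, 0], "turn": [0, 0, 0], "hand": 0},
    {"delta_pos": [-0.2, 8, 0], "turn": [0, 0, 0], "hand": 0},
    {"delta_pos": [-0.3, 12, 0], "turn": [0, 0, 0], "hand": 0},
    {"delta_pos": [-0.4, 16, 0], "turn": [0, 0, 0], "hand": 0},
    {"delta_pos": [-0.5, 20, 0], "turn": [0, 0, 0], "hand": 0},
    {"delta_pos": [-0.6, 24, 0], "turn": [0, 0, 0], "hand": 0},
    {"delta_pos": [-0.7, 28, 0], "turn": [0, 0, 0], "hand": 0},
    {"delta_pos": [-0.8, 32, 0], "turn": [0, 0, 0], "hand": 0},
  ],
)

```text
clock: 11.85
eef_pos: [495.7, -142.3, 41.9]
eef_rot: [-3.141, -0.0, 1.597]
wrist_force: [0.2, -2.5, -1.4]
finger_gap: 24.1
```

>>> carry_out(
  series=[
    {"delta_pos": [-0.1, 4, 0], "turn": [0, 0, 0], "hand": 0},
    {"delta_pos": [-0.2, 8, 0], "turn": [0, 0, 0], "hand": 0},
    {"delta_pos": [-0.3, 12, 0], "turn": [0, 0, 0], "hand": 0},
    {"delta_pos": [-0.4, 16, 0], "turn": [0, 0, 0], "hand": 0},
    {"delta_pos": [-0.5, 20, 0], "turn": [0, 0, 0], "hand": 0},
    {"delta_pos": [-0.6, 24, 0], "turn": [0, 0, 0], "hand": 0},
    {"delta_pos": [-0.7, 28, 0], "turn": [0, 0, 0], "hand": 0},
    {"delta_pos": [-0.8, 32, 0], "turn": [0, 0, 0], "hand": 0},
  ],
)

```text
clock: 12.85
eef_pos: [494.9, -110.3, 41.9]
eef_rot: [-3.142, 0.0, 1.597]
wrist_force: [0.0, -2.7, -2.4]
finger_gap: 23.9
```

```bash
python3 - <<'E'
from h import *
s=read_state();print(s['eef_pos'],s['wrist_force'],s['eef_rot'])
im=snap('wrist','w8')
E
```

```text
[ 494.94807307 -110.3210021    41.93295229] [ 0.0314994  -2.6839256  -2.36103144] [-3.14154324e+00  4.61268904e-06  1.59679041e+00]
```

View pics/w8.png

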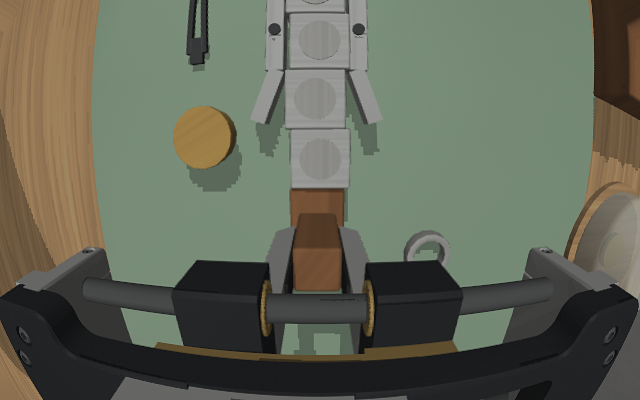

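>>> carry_out(
  series=[
    {"delta_pos": [-0.1, 4, 0], "turn": [0, 0, 0], "hand": 0},
    {"delta_pos": [-0.2, 8, 0], "turn": [0, 0, 0], "hand": 0},
    {"delta_pos": [-0.3, 12, 0], "turn": [0, 0, 0], "hand": 0},
    {"delta_pos": [-0.4, 16, 0], "turn": [0, 0, 0], "hand": 0},
    {"delta_pos": [-0.5, 20, 0], "turn": [0, 0, 0], "hand": 0},
    {"delta_pos": [-0.6, 24, 0], "turn": [0, 0, 0], "hand": 0},
    {"delta_pos": [-0.7, 28, 0], "turn": [0, 0, 0], "hand": 0},
    {"delta_pos": [-0.8, 32, 0], "turn": [0, 0, 0], "hand": 0},
  ],
)

```text
clock: 13.9
eef_pos: [494.2, -78.4, 42.0]
eef_rot: [3.141, 0.0, 1.597]
wrist_force: [0.1, -3.0, -0.3]
finger_gap: 24.1
```

>>> carry_out(
  series=[
    {"delta_pos": [-0.1, 3, 0], "turn": [0, 0, 0], "hand": 0},
    {"delta_pos": [-0.2, 6, 0], "turn": [0, 0, 0], "hand": 0},
    {"delta_pos": [-0.2, 9, 0], "turn": [0, 0, 0], "hand": 0},
    {"delta_pos": [-0.3, 12, 0], "turn": [0, 0, 0], "hand": 0},
    {"delta_pos": [-0.4, 15, 0], "turn": [0, 0, 0], "hand": 0},
    {"delta_pos": [-0.4, 17, 0], "turn": [0, 0, 0], "hand": 0},
  ],
)

```text
clock: 14.65
eef_pos: [493.7, -61.3, 41.9]
eef_rot: [-3.141, -0.0, 1.597]
wrist_force: [-1.8, -2.7, -1.3]
finger_gap: 24.1
```

```bash
python3 - <<'E'
from h import *
s=read_state();print(s['eef_pos'],s['wrist_force'],s['eef_rot'])
im=snap('wrist','w9')
snap('top','t9')
im=cv2.imread('pics/t9.png')
cv2.imwrite('pics/t9c.png',cv2.resize(im[175:235,250:410],None,fx=5,fy=5,interpolation=cv2.INTER_CUBIC))
E
```

```text
[493.67132937 -61.34378841  41.86347132] [-1.82794299 -2.70053686 -1.3010445 ] [-3.14130931e+00 -9.85898772e-05  1.59691296e+00]
```

View pics/w9.png

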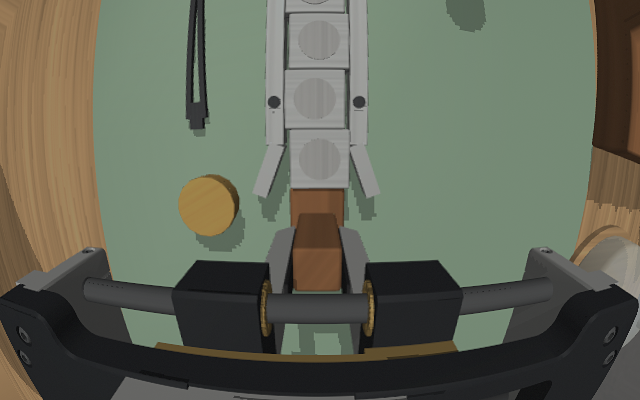

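View pics/t9c.png

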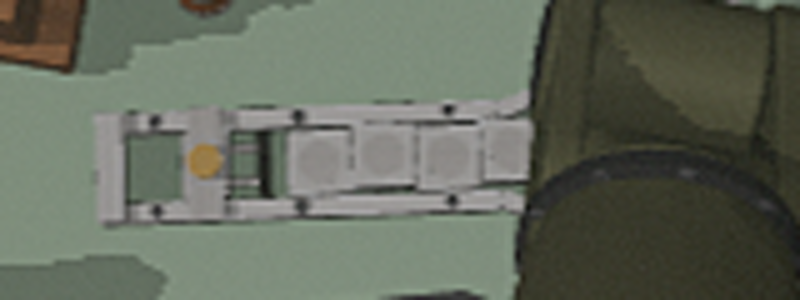

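The row is in the lane, with about 9–14 mm left before the pad. I'll creep and feel for contact.

>>> carry_out(
  series=[
    {"delta_pos": [0, 1.5, 0], "turn": [0, 0, 0], "hand": 0},
    {"delta_pos": [-0.1, 3, 0], "turn": [0, 0, 0], "hand": 0},
    {"delta_pos": [-0.1, 4.5, 0], "turn": [0, 0, 0], "hand": 0},
    {"delta_pos": [-0.1, 6, 0], "turn": [0, 0, 0], "hand": 0},
  ],
)

```text
clock: 15.25
eef_pos: [493.7, -55.5, 42.0]
eef_rot: [-3.142, 0.0, 1.597]
wrist_force: [-1.1, -2.6, -1.6]
finger_gap: 24.1
```

>>> carry_out(
  series=[
    {"delta_pos": [0, 1, 0], "turn": [0, 0, 0], "hand": 0},
    {"delta_pos": [0, 2, 0], "turn": [0, 0, 0], "hand": 0},
  ],
)

```text
clock: 15.5
eef_pos: [493.6, -53.6, 41.9]
eef_rot: [-3.141, 0.0, 1.597]
wrist_force: [-0.7, -3.2, -1.3]
finger_gap: 23.8
```

>>> carry_out(
  series=[
    {"delta_pos": [0, 1, 0], "turn": [0, 0, 0], "hand": 0},
    {"delta_pos": [-0.1, 2, 0], "turn": [0, 0, 0], "hand": 0},
  ],
)

```text
clock: 15.75
eef_pos: [493.6, -51.5, 41.9]
eef_rot: [-3.142, -0.0, 1.597]
wrist_force: [-0.3, -2.9, -0.8]
finger_gap: 23.7
```

Row front is now about y=128.5. I'll go in single steps from here.

>>> carry_out(
  series=[
    {"delta_pos": [0, 0.7, 0], "turn": [0, 0, 0], "hand": 0},
    {"delta_pos": [0, 1.5, 0], "turn": [0, 0, 0], "hand": 0},
  ],
)

```text
clock: 16.0
eef_pos: [493.6, -50.2, 42.0]
eef_rot: [-3.142, 0.0, 1.597]
wrist_force: [-1.0, -5.5, -1.2]
finger_gap: 23.8
```

>>> carry_out(
  series=[
    {"delta_pos": [0, 0.5, 0], "turn": [0, 0, 0], "hand": 0},
    {"delta_pos": [0, 1, 0], "turn": [0, 0, 0], "hand": 0},
  ],
)

```text
clock: 16.25
eef_pos: [493.5, -49.4, 42.0]
eef_rot: [-3.142, 0.001, 1.597]
wrist_force: [-2.1, -7.5, -1.7]
finger_gap: 24.0
```

>>> carry_out(
  series=[
    {"delta_pos": [0, 0.5, 0], "turn": [0, 0, 0], "hand": 0},
    {"delta_pos": [0, 1, 0], "turn": [0, 0, 0], "hand": 0},
  ],
)

```text
clock: 16.5
eef_pos: [493.6, -48.6, 42.0]
eef_rot: [-3.142, 0.001, 1.597]
wrist_force: [-2.0, -7.9, -0.4]
finger_gap: 23.8
```

Contact was at TCP y ≈ -50.9, and the stop force is now about 5 N. One more millimetre should give about 7 N, then I hold.

>>> carry_out(
  series=[
    {"delta_pos": [0, 0.4, 0], "turn": [0, 0, 0], "hand": 0},
    {"delta_pos": [0, 0.8, 0], "turn": [0, 0, 0], "hand": 0},
    {"delta_pos": [0, 0.8, 0], "turn": [0, 0, 0], "hand": 0},
  ],
)

```text
clock: 16.88
eef_pos: [493.5, -47.9, 42.0]
eef_rot: [-3.141, 0.001, 1.597]
wrist_force: [-2.6, -9.1, -0.9]
finger_gap: 23.7
```

```bash
python3 - <<'E'
from h import *
s=read_state();print(s['eef_pos'],s['wrist_force'],s['moment'])
E
```

```text
[493.53147343 -47.92667713  41.99888509] [-2.58159622 -9.09850924 -0.89254018] [-2.09612734  0.55195516  0.0517113 ]
```

>>> carry_out(
  series=[
    {"delta_pos": [0, 0.4, 0], "turn": [0, 0, 0], "hand": 0},
    {"delta_pos": [0, 0.4, 0], "turn": [0, 0, 0], "hand": 0},
    {"delta_pos": [0, 0.4, 0], "turn": [0, 0, 0], "hand": 0},
    {"delta_pos": [0, 0.4, 0], "turn": [0, 0, 0], "hand": 0},
    {"delta_pos": [0, 0.4, 0], "turn": [0, 0, 0], "hand": 0},
  ],
)

```text
clock: 17.5
eef_pos: [493.5, -47.6, 42.0]
eef_rot: [-3.142, 0.001, 1.597]
wrist_force: [-2.8, -10.1, -1.0]
finger_gap: 24.0
```

>>> carry_out(
  series=[
    {"delta_pos": [0, 0, 0], "turn": [0, 0, 0], "hand": 0},
    {"delta_pos": [0, 0, 0], "turn": [0, 0, 0], "hand": 0},
    {"delta_pos": [0, 0, 0], "turn": [0, 0, 0], "hand": 0},
    {"delta_pos": [0, 0, 0], "turn": [0, 0, 0], "hand": 0},
    {"delta_pos": [0, 0, 0], "turn": [0, 0, 0], "hand": 0},
    {"delta_pos": [0, 0, 0], "turn": [0, 0, 0], "hand": 0},
    {"delta_pos": [0, 0, 0], "turn": [0, 0, 0], "hand": 0},
    {"delta_pos": [0, 0, 0], "turn": [0, 0, 0], "hand": 0},
  ],
)

```text
clock: 18.5
eef_pos: [493.5, -47.6, 42.0]
eef_rot: [-3.141, 0.001, 1.597]
wrist_force: [-3.0, -9.4, -1.1]
finger_gap: 24.0
```

```bash
python3 - <<'E'
from h import *
s=read_state();print(s['clock'],s['eef_pos'],s['wrist_force'],s['moment'])
im=snap('wrist','w10')
snap('top','t10')
s=read_state();print(s['clock'],s['eef_pos'],s['wrist_force'],s['moment'])
im=cv2.imread('pics/t10.png')
cv2.imwrite('pics/t10c.png',cv2.resize(im[175:235,250:410],None,fx=5,fy=5,interpolation=cv2.INTER_CUBIC))
E
```

```text
18.5 [493.53339334 -47.63683896  42.03130519] [-3.00118624 -9.40112485 -1.05503045] [-2.25000417  0.55267454  0.10104133]
18.6 [493.52216562 -47.63045974  42.01241665] [-2.75427113 -8.74490696 -1.34663234] [-2.22953171  0.57059696  0.07226603]
```

View pics/t10c.png

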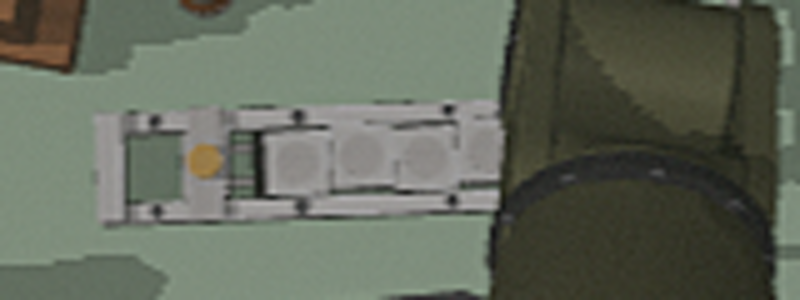

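View pics/w10.png

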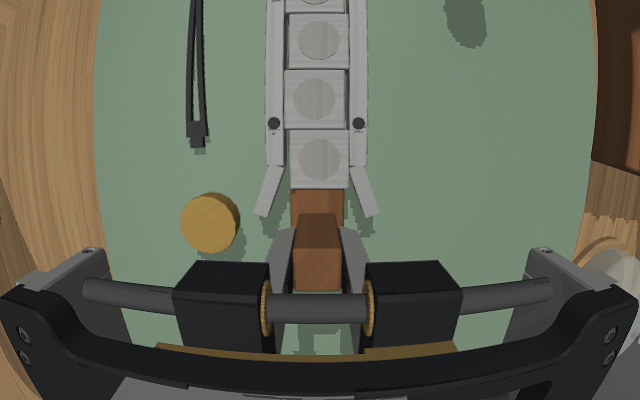

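The hold has lasted about 1.6 s. Wrist force is about 9.5 N, less about 2.8 N of drag, leaving about 6.7 N at the stop, and 3.3 mm of pad travel agrees. I'll ease back slowly so the spring doesn't throw the row.

>>> carry_out(
  series=[
    {"delta_pos": [0, -0.25, 0], "turn": [0, 0, 0], "hand": 0},
    {"delta_pos": [0, -0.5, 0], "turn": [0, 0, 0], "hand": 0},
    {"delta_pos": [0, -0.75, 0], "turn": [0, 0, 0], "hand": 0},
    {"delta_pos": [0, -1, 0], "turn": [0, 0, 0], "hand": 0},
    {"delta_pos": [0, -1.25, 0], "turn": [0, 0, 0], "hand": 0},
    {"delta_pos": [0, -1.5, 0], "turn": [0, 0, 0], "hand": 0},
    {"delta_pos": [0, -1.75, 0], "turn": [0, 0, 0], "hand": 0},
    {"delta_pos": [0, -2, 0], "turn": [0, 0, 0], "hand": 0},
  ],
)

```text
clock: 19.6
eef_pos: [493.6, -48.8, 41.9]
eef_rot: [3.141, -0.0, 1.597]
wrist_force: [-0.8, -1.5, -2.2]
finger_gap: 23.6
```

>>> carry_out(
  series=[
    {"delta_pos": [0, -0.25, 0], "turn": [0, 0, 0], "hand": 0},
    {"delta_pos": [0, -0.5, 0], "turn": [0, 0, 0], "hand": 0},
    {"delta_pos": [0, -0.75, 0], "turn": [0, 0, 0], "hand": 0},
    {"delta_pos": [0, -1, 0], "turn": [0, 0, 0], "hand": 0},
    {"delta_pos": [0, -1.25, 0], "turn": [0, 0, 0], "hand": 0},
    {"delta_pos": [0, -1.5, 0], "turn": [0, 0, 0], "hand": 0},
    {"delta_pos": [0, -1.75, 0], "turn": [0, 0, 0], "hand": 0},
    {"delta_pos": [0, -2, 0], "turn": [0, 0, 0], "hand": 0},
  ],
)

```text
clock: 20.6
eef_pos: [493.6, -50.9, 42.0]
eef_rot: [-3.142, -0.0, 1.597]
wrist_force: [0.8, -0.4, -1.3]
finger_gap: 23.7
```

>>> carry_out(
  series=[
    {"delta_pos": [0, -0.4, 0], "turn": [0, 0, 0], "hand": 0},
    {"delta_pos": [0, -0.8, 0], "turn": [0, 0, 0], "hand": 0},
    {"delta_pos": [0, -1.2, 0], "turn": [0, 0, 0], "hand": 0},
    {"delta_pos": [0, -1.6, 0], "turn": [0, 0, 0], "hand": 0},
    {"delta_pos": [0, -2, 0], "turn": [0, 0, 0], "hand": 0},
  ],
)

```text
clock: 21.22
eef_pos: [493.6, -52.9, 41.9]
eef_rot: [-3.142, -0.0, 1.597]
wrist_force: [0.3, -0.4, -1.4]
finger_gap: 24.1
```

```bash
python3 - <<'E'
from h import *
s=read_state();print(s['clock'],s['eef_pos'],s['wrist_force'],s['moment'])
im=snap('wrist','w11')
im=cv2.imread('pics/w11.png')
cv2.imwrite('pics/w11c.png',cv2.resize(im[0:230,260:380],None,fx=2.6,fy=2.6,interpolation=cv2.INTER_CUBIC))
E
```

```text
21.225 [493.58490174 -52.92020507  41.94017323] [ 0.2536047  -0.40495913 -1.37550587] [-0.08372549  0.04830703  0.02319984]
```

View pics/w11c.png

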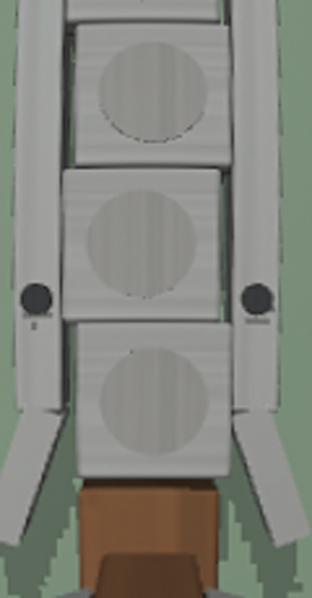

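The pusher has separated from tin 4 and the row is closed and square. I'll draw back and set the pusher down.

>>> carry_out(
  series=[
    {"delta_pos": [0.1, -4, 0], "turn": [0, 0, 0], "hand": 0},
    {"delta_pos": [0.3, -12, 0], "turn": [0, 0, 0], "hand": 0},
    {"delta_pos": [0.6, -24, 0], "turn": [0, 0, 0], "hand": 0},
    {"delta_pos": [0.9, -36, 0], "turn": [0, 0, 0], "hand": 0},
    {"delta_pos": [1.3, -50, 0], "turn": [0, 0, 0], "hand": 0},
    {"delta_pos": [1.7, -64, 0], "turn": [0, 0, 0], "hand": 0},
    {"delta_pos": [2, -75, 0], "turn": [0, 0, 0], "hand": 0},
    {"delta_pos": [2, -75, 0], "turn": [0, 0, 0], "hand": 0},
  ],
)

```text
clock: 22.28
eef_pos: [495.5, -128.6, 41.9]
eef_rot: [-3.142, 0.0, 1.596]
wrist_force: [1.1, -0.2, -1.3]
finger_gap: 23.8
```

>>> carry_out(
  series=[
    {"delta_pos": [0, 0, -0.4], "turn": [0, 0, 0], "hand": 0},
    {"delta_pos": [0, 0, -0.8], "turn": [0, 0, 0], "hand": 0},
    {"delta_pos": [0, 0, -0.8], "turn": [0, 0, 0], "hand": 0},
  ],
)

```text
clock: 22.65
eef_pos: [495.6, -127.6, 41.1]
eef_rot: [-3.142, -0.0, 1.597]
wrist_force: [-0.7, 0.7, -1.6]
finger_gap: 23.7
```

>>> carry_out(
  series=[
    {"delta_pos": [0, 0, -0.4], "turn": [0, 0, 0], "hand": 0},
    {"delta_pos": [0, 0, -0.6], "turn": [0, 0, 0], "hand": 0},
    {"delta_pos": [0, 0, -0.6], "turn": [0, 0, 0], "hand": 0},
  ],
)

```text
clock: 23.02
eef_pos: [495.6, -127.7, 41.1]
eef_rot: [3.141, -0.0, 1.597]
wrist_force: [-3.2, 2.3, 7.0]
finger_gap: 24.0
```

The foot is on the bench, at 7 N. I'll release and wait for the fingers to open before rising.

>>> carry_out(
  series=[
    {"delta_pos": [0, 0, 0], "turn": [0, 0, 0], "hand": 0.6},
    {"delta_pos": [0, 0, 0], "turn": [0, 0, 0], "hand": 0.6},
    {"delta_pos": [0, 0, 0], "turn": [0, 0, 0], "hand": 0.6},
    {"delta_pos": [0, 0, 0], "turn": [0, 0, 0], "hand": 0.6},
    {"delta_pos": [0, 0, 0], "turn": [0, 0, 0], "hand": 0.6},
  ],
)

```text
clock: 23.65
eef_pos: [495.6, -127.9, 40.5]
eef_rot: [-3.142, -0.0, 1.597]
wrist_force: [-0.1, -0.9, -0.1]
finger_gap: 56.6
```

>>> carry_out(
  series=[
    {"delta_pos": [0, 0, 15], "turn": [0, 0, 0], "hand": 0.6},
    {"delta_pos": [0, 0, 50], "turn": [0, 0, 0], "hand": 0.6},
    {"delta_pos": [0, 0, 100], "turn": [0, 0, 0], "hand": 0.6},
    {"delta_pos": [0, 0, 150], "turn": [0, 0, 0], "hand": 0.6},
    {"delta_pos": [0, 0, 200], "turn": [0, 0, 0], "hand": 0.6},
    {"delta_pos": [0, 0, 240], "turn": [0, 0, 0], "hand": 0.6},
    {"delta_pos": [0, 0, 240], "turn": [0, 0, 0], "hand": 0.6},
  ],
)

```text
clock: 24.52
eef_pos: [496.2, -128.1, 284.5]
eef_rot: [3.136, 0.002, 1.597]
wrist_force: [1.2, 0.5, -1.3]
finger_gap: 56.6
```

```bash
python3 - <<'E'
from h import *
s=read_state();print(s['clock'],s['eef_pos'],s['wrist_force'],s['finger_gap'])
np.save('w12pose.npy',get_calibration('wrist')['pose'])
im=snap('wrist','w12');snap('side','s12');snap('top','t12')
im=cv2.imread('pics/w12.png')
cv2.imwrite('pics/w12c.png',cv2.resize(im[0:260,240:400],None,fx=2.3,fy=2.3,interpolation=cv2.INTER_CUBIC))
E
```

```text
24.525 [ 496.17727472 -128.06156118  284.4552671 ] [ 1.18583276  0.53820902 -1.26957564] 56.56515701829123
```

View pics/w12.png

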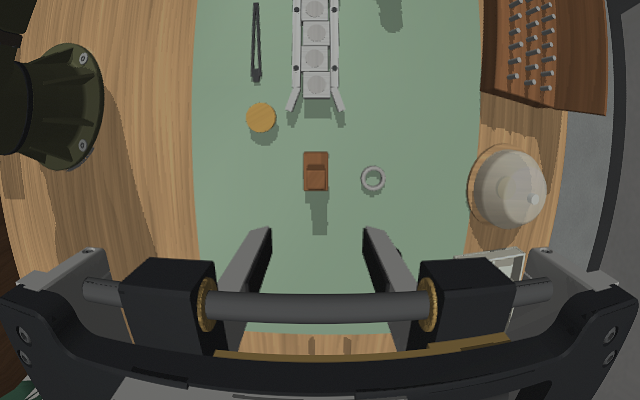

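View pics/s12.png

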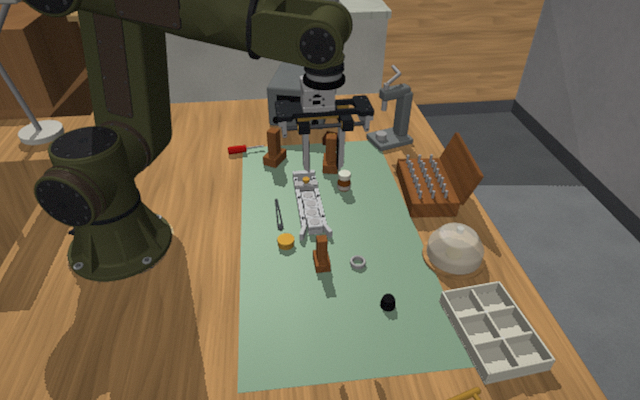

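The pusher stands upright at (316,172) in the wrist view, clear of the row. I'll move over the rack to check the stop contact and the gaps.

>>> carry_out(
  series=[
    {"delta_pos": [0, 50, 0], "turn": [0, 0, 0], "hand": 0.6},
    {"delta_pos": [0, 100, -20], "turn": [0, 0, 0], "hand": 0.6},
    {"delta_pos": [0, 120, -50], "turn": [0, 0, 0], "hand": 0.6},
    {"delta_pos": [0, 120, -70], "turn": [0, 0, 0], "hand": 0.6},
    {"delta_pos": [0, 120, -70], "turn": [0, 0, 0], "hand": 0.6},
    {"delta_pos": [0, 120, -70], "turn": [0, 0, 0], "hand": 0.6},
  ],
)

```text
clock: 25.42
eef_pos: [495.7, -8.1, 211.0]
eef_rot: [3.141, -0.0, 1.596]
wrist_force: [-0.2, -0.0, 0.5]
finger_gap: 56.1
```

```bash
python3 - <<'E'
from h import *
s=read_state();print(s['clock'],s['eef_pos'])
np.save('w13pose.npy',get_calibration('wrist')['pose'])
im=snap('wrist','w13')
im=cv2.imread('pics/w13.png')
cv2.imwrite('pics/w13c.png',cv2.resize(im[50:250,270:370],None,fx=3,fy=3,interpolation=cv2.INTER_CUBIC))
E
```

```text
25.425 [495.69643594  -8.12083639 210.99297098]
```

View pics/w13.png

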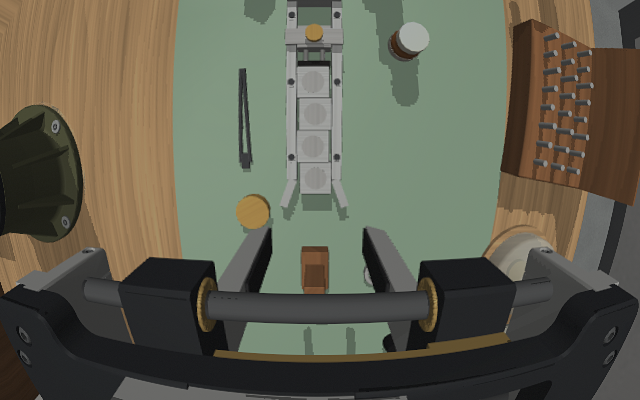

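View pics/w13c.png

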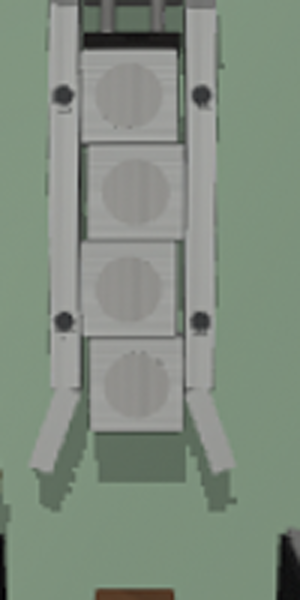

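```bash
python3 - <<'E'
from h import *
T=np.load('w13pose.npy')
g=lambda p:(270+(p[0]+.5)/3-.5,50+(p[1]+.5)/3-.5)
for n,p,z in[('tin1 front',(129,50),28),('tin1 rear',(129,141),28),('tin2 f',(135,144),28),('tin2 rear',(135,239),28),('tin3 f',(128,241),28),('t3 rear',(128,335),28),('t4 f',(136,338),28),('t4 rear',(136,431),28),('pad top front edge',(130,47),24),('pad top rear edge',(130,33),24)]:
    print(n,wz(T,*g(p),z).round(1))
s=cv2.imread('pics/w13.png')
cv2.imwrite('pics/w13d.png',cv2.resize(s[40:110,285:345],None,fx=8,fy=8,interpolation=cv2.INTER_CUBIC))
E
```

```text
tin1 front [487.5 130.7]
tin1 rear [488.5  94.6]
tin2 f [490.8  93.4]
tin2 rear [491.8  56.4]
tin3 f [489.1  55.5]
t3 rear [490.   18.7]
t4 f [493.2  17.6]
t4 rear [494.1 -19.8]
pad top front edge [487.8 132.7]
pad top rear edge [487.7 138.5]
```

View pics/w13d.png

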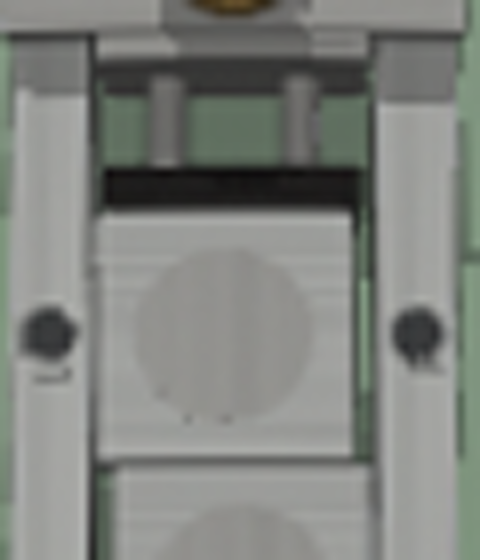

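The row measures 150.5 mm end to end against a nominal 152, so it is closed. Tin 1's front is at y≈130.7, beyond the first-contact point at about 129.1, and no gap to the pad is visible. Handing in.

```bash
python3 -c "
from cell import *
print(sign_off())"
```

```text
the job is handed in; nothing more can be done
None
```

The row of four tins is in the rack, closed up against the sprung stop, and the pusher is standing upright on the bench behind it. I handed in at about 25 s, and `sign_off` gives no verdict.

- **Pusher:** I took the one measuring about 56 x 36 mm by its post; the other two are about 72 mm long. Only its face touched the tins.
- **Press:** Contact with the stop came at tool y ≈ -50.9. I held about 3.3 mm of pad travel for roughly 1.7 s. Wrist force was 8.7–10.1 N, of which about 2.8 N was tin drag, so the stop felt about 6–7 N. The highest wrist reading while pushing was about 10 N.
- **Last checks:**
  - The row measures 150.5 mm end to end against a nominal 152, so it is closed.
  - Tin 1's front is about 1.6 mm past the first-contact point, with no gap to the pad visible.
  - The pusher stands about 80 mm clear of tin 4, and the bystanders look undisturbed.
- **What went wrong:** The fingers closed late during the lift and gripped the post higher than planned. When I set the pusher down behind the row, it was pressed onto the bench with about 45 N (z) at the wrist until the grip slid down. The tins were not touched. That is above the 40 N limit for the arm or gripper body, though here only the pusher was pressing on the bench.
- **Small offset:** Inside the lane the tins are staggered sideways by 2–3 mm.

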